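# Wipe the rim and snap the lid home on the clay tub

### The job

Close up the clay tub: with the rubber-faced wooden float, wipe the three dry crumbs outward off the tub's rim onto the bench, so that none drops into the clay, and stand the float back on the bench on its rubber face. Then set the lid on the rim and press it down, by feel, until every corner has snapped fully home, but never so hard that the tub's soft feet are squashed flat. Do not drop the lid or touch the crumbs with the gripper, and leave the other things where they stand.

Things in the scene. Friction and masses are not known exactly. Their poses are not given: they have to be found in the camera images.
- tub: off-white tub full of clay, rim 140 (its x) by 190 mm (its y); origin under its middle, z up, 16 mm over the bench on 4 soft rubber feet: pressed with more than 1 to 4 N it sinks 1 mm per 3 N, and the feet are flat at 9.8 mm (33 N). Rim face flat, 16 mm wide, 75 mm above the origin, edge rounded; opening 108x158, clay 58 mm high. Sprung catches jut 2.6 mm at (+-70, +-60, 63) mm.
- lid: off-white lid, 155 (its x) by 205 mm (its y), 0.15 to 0.31 kg, lying skirt down; origin at the centre of the skirt's lower edge, z up. Ceiling 16.2, flat top 19.4 mm above the origin. Grip bar 16 mm wide (x), 84 mm long (y), from the top up to 42 mm. Play on the rim about 0.6 mm a side; fits either way round. Set on loosely, its origin rests about 66 mm above the tub's.
- lid_corner_1 (a point): press point on the lid's flat top near one corner, at lid (-64, +62) mm, 19.4 mm above the skirt's edge and almost over a catch (z is up). With that corner home it stands 78.2 mm above the tub's origin; resting on its catch, 84 to 87 mm. A corner snaps in at 5 to 15 N.
- lid_corner_2 (a point): press point on the lid's flat top near one corner, at lid (-64, -62) mm, 19.4 mm above the skirt's edge and almost over a catch (z is up). With that corner home it stands 78.2 mm above the tub's origin; resting on its catch, 84 to 87 mm.
- lid_corner_3 (a point): press point on the lid's flat top near one corner, at lid (+64, +62) mm, 19.4 mm above the skirt's edge and almost over a catch (z is up). With that corner home it stands 78.2 mm above the tub's origin; resting on its catch, 84 to 87 mm.
- lid_corner_4 (a point): press point on the lid's flat top near one corner, at lid (+64, -62) mm, 19.4 mm above the skirt's edge and almost over a catch (z is up). With that corner home it stands 78.2 mm above the tub's origin; resting on its catch, 84 to 87 mm.
- float: wooden float, a wiping block 44 mm (its x) by 172 mm (its y), 0.22 kg, standing on its dark rubber face; origin at the centre of that face, z up. Base 15 mm thick; above it a grip bar 20 mm wide (x), 116 mm long (y), from 34.5 to 55.5 mm above the origin, open underneath between two posts. It is long enough to span the tub's opening and slide on its short sides' rims.
- crumb_1: crumb of dry clay, about 13x11x8 mm, irregular, 10 g, lying loose on the long side nearest the robot, left half, of the tub's rim; origin at its underside.
- crumb_2: crumb of dry clay, about 11x12x9 mm, irregular, 10 g, lying loose on the long side nearest the robot, right half, of the tub's rim; origin at its underside.
- crumb_3: crumb of dry clay, about 14x10x8 mm, irregular, 10 g, lying loose on the long side farthest from the robot, of the tub's rim; origin at its underside.
- dot_cup: white cup with dots standing behind the work, 74 mm across, 116 mm high; origin at the centre of its foot. A bystander: leave it alone.
- small_bowl: shallow pale teal bowl behind the work, 144 mm across, 54 mm high; origin at the centre of its foot. A bystander: leave it alone.
- stamp_a: white plaster stamp, a 27 mm roll 48 mm long, lying at the left behind the work; origin at its underside. A bystander: leave it alone.
- stamp_b: white plaster stamp like stamp_a, lying at the right behind the work; origin at its underside. A bystander: leave it alone.
Not all that is in view belongs to the job. Of the things that look like the float, take the one that is farthest to the robot's left at the start.

How it is judged (in metres and radians):
At the end, for the whole second after the job is handed in: All three crumbs lie on the bench, off the tub; the lid is on the tub with every corner within 2 mm of fully home and centred within 5 mm; the float stands on its rubber face on the bench; all at rest (height (world z) of each of crumb_1, crumb_2, crumb_3 below 0.03 m and z of each of lid_corner_1, lid_corner_2, lid_corner_3, lid_corner_4 in the frame of tub below 0.0802 m and horizontal distance between lid and tub below 0.005 m and linear speed of each of lid, float below 0.02 m/s and height (world z) of float below 0.012 m and angle between float's own z axis and vertical below 0.1 rad); the robot touches nothing.
It fails at once if a crumb is touched by the gripper's fingers (contact force between the fingers and crumb_1 above 0.2 N or contact force between the fingers and crumb_2 above 0.2 N or contact force between the fingers and crumb_3 above 0.2 N).
It fails at once if the lid is used on a crumb or pressed on one (contact force between lid and crumb_1 above 0.5 N or contact force between lid and crumb_2 above 0.5 N or contact force between lid and crumb_3 above 0.5 N).
It fails at once if the lid is dropped: it falls free at more than 0.7 m/s (contact force between the fingers and lid below 0.1 N and linear speed of lid above 0.7 m/s).
It fails at once if the tub is pressed so hard that its feet are squashed flat (sunk by 9.8 mm, about 33 N) (height (world z) of tub below 0.0062 m).
It fails at once if a bystander is moved by more than 3 cm (distance of any of dot_cup, small_bowl, stamp_a, stamp_b from where it was at the start of the episode above 0.03 m).
It also fails if it takes over 72 s, if anything falls off the work surface, if the arm or the gripper's body presses on something with over 40 N, if the wrist force passes 120 N, or if a joint passes its speed limit or range.

### The arm

A 7-joint arm with a two-finger parallel gripper is mounted at the origin on a cart in front of the work surface, level with it; the furniture and walls round the work are solid. World frame = base frame: x ahead of the robot, y to its left, z up, the work surface at z = 0. Lengths are in mm, angles in rad, forces in N, time in s.
With the tool pointing down it reaches from about 400 to 850 mm from the base axis. Payload 6.9 kg.
Tool frame: the origin (TCP) lies at the very end of the fingers, on their centre line; the grasp point (between the pads) lies 19 mm behind it; z points along the fingers, y is the line along which they close (so a half turn about z gives the same grasp; the last joint's range is limited). The gripper opens to 85 mm and grips with 20 to 120 N. Pads are 22 mm wide; open, the fingers measure 114 mm over their backs; the gripper's body (76 mm by 85 mm) begins 54 mm behind the grasp point. The pads swing forward as they close: fully open they stand 13 mm farther back than shut.
Start: joints at [-1.103, 0.507, -0.238, 1.5, 0.126, 1.149, -0.155], TCP at [221.826, 584.298, 231.275] pointing down, gripper open.
Joint ranges: [-3.08, 3.08], [-0.24, 2.05], [-1.43, 1.35], [0, 2.5], [-1.52, 4.66], [0.17, 1.96], [-2.89, 2.89]. Speed limits (rad/s): [2.39, 2.39, 3.14, 3.14, 3.14, 3.14, 3.14].

### API

Orientations are given as a rotation vector (axis times angle).
In Python, from rig import r gives the robot as it stands. Calls block until the motion is done:
- r.move_ptp(position, orientation): joint-space move of the TCP to a pose.
- r.move_l(position, orientation=None, v=150, guard=None): straight line of the TCP; orientation=None keeps the orientation; v is the mean speed in mm/s. With guard (N) it stops when the force on the tool has changed by that much, and returns True; else False.
- r.goto_joints(angles): joint-space move.
- r.move_gripper(opening, grasp_force=None): opening from 0.0 (shut) to 1.0 (fully open); grasp_force is the grip in N (None keeps the last); returns when the fingers have stopped.
- r.hold(seconds).
- r.ik(position, orientation): joint angles nearest the present ones, or None.
- r.get_state(): the state.
- r.camera(name): name is "scene" or "top"; returns a dict with "pixels" (400x640x3 uint8, red, green, blue), "range_z" (400x640 float32, mm along the optical axis (not along the pixel's ray), 0 where there is no reading), "K" (3x3 intrinsics, pixels), "R" (3x3) and "t" (3): a world point X has camera coordinates R X + t. Camera axes: x right, y down, z forward; pixel columns grow to the right and rows downward; lengths in mm; the calibration is good to about 2 mm. A picture is of the moment at which its call begins.
A pose or a line that the arm cannot do raises r.IKError and nothing moves.
- r.finish_job(): hands the job in; it is judged then, once.
The state is a dict: "time": time; "joint_pos": joint angles; "qd": joint speeds; "joint_torque": joint torques, N m; "position": TCP position; "eef_rot": TCP orientation; "force": force on the tool from outside, world axes, zero at the start; "wrist_torque": the same for the moment, N m; "opening": opening from 0.0 (shut) to 1.0 (fully open); "finger_force": force on a finger pad.
Only numpy, scipy, OpenCV 4.12 (cv2) and the standard library are available. Lean on these libraries where they do the work, as an engineer would, in place of code of your own. Each camera call takes 0.05 s, during which the arm holds its last target. There are 200 camera calls.

## Working session

There is one attempt and no reset: what is moved stays moved. The work goes in short steps, each a Python script; the robot and the scene stay as the last script left them, time stands still between calls to the robot, and variables do not carry over. Pictures are saved under pics/ and viewed, at most 10 in all, crops included, and the job is handed in when it is done.

```bash
ls; mkdir -p pics; python3 - <<'E'
from rig import r
import cv2,numpy as np
for n in("scene","top"):
    c=r.camera(n); cv2.imwrite(f"pics/{n}0.png",c["pixels"][:,:,::-1]); np.savez(f"{n}0.npz",**c)
    print(n,c["K"].tolist(),c["R"].round(3).tolist(),c["t"].round(1).tolist())
s=r.get_state();print(s)
E
```

```text
pics
scene [[383.10970429988095, 0.0, 324.1901266802937], [0.0, 383.10970429988095, 197.74514684104665], [0.0, 0.0, 1.0]] [[0.703, -0.711, -0.023], [-0.436, -0.405, -0.804], [0.562, 0.575, -0.595]] [-394.6, 305.1, 872.3]
top [[478.18406788893054, 0.0, 319.70032554593735], [0.0, 478.18406788893054, 198.58312415006787], [0.0, 0.0, 1.0]] [[-0.025, -1.0, -0.012], [-0.988, 0.026, -0.154], [0.154, 0.008, -0.988]] [-8.8, 569.0, 1362.6]
{'time': 0.1, 'joint_pos': array([-1.10249091,  0.50826973, -0.23750723,  1.5010474 ,  0.12571863,
        1.14891917, -0.1548083 ]), 'qd': array([-0.00013668, -0.00179942, -0.00020037, -0.00054487,  0.00083697,
        0.00040369,  0.0004761 ]), 'joint_torque': array([-3.55026707e-03, -6.21843553e+01, -2.19380356e+00, -2.50210708e+01,
        1.26726012e-02,  7.83921161e-03, -4.71565912e-06]), 'position': array([221.73465736, 583.8484042 , 230.50084813]), 'eef_rot': array([-5.66742795e-01, -3.08980577e+00,  2.57127403e-03]), 'force': array([-0.06510151,  1.1900269 ,  0.15647618]), 'wrist_torque': array([-0.03767983, -0.02716046,  0.04808894]), 'finger_force': 0.0, 'opening': 1.001082230792399}
```

View pics/scene0.png

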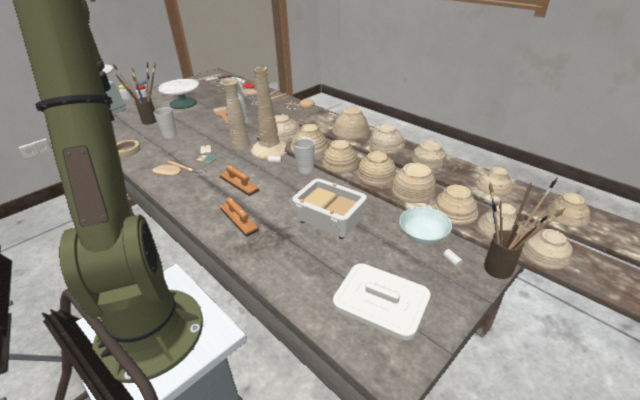

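View pics/top0.png

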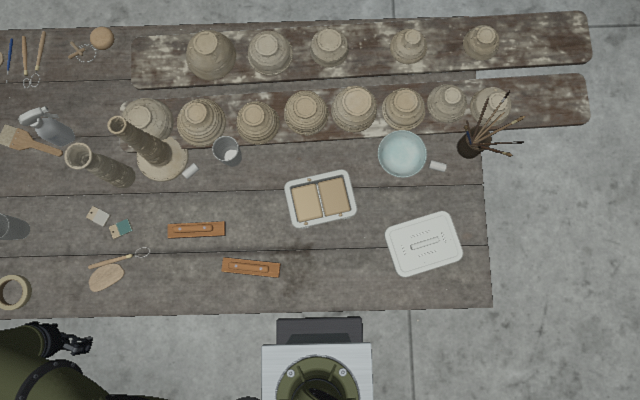

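```bash
cat > h.py <<'E'
import cv2,numpy as np
def cloud(c):
    v,u=np.mgrid[0:400,0:640]; z=c["range_z"].astype(float)
    P=np.stack([(u-c["K"][0,2])/c["K"][0,0]*z,(v-c["K"][1,2])/c["K"][1,1]*z,z],-1)
    return (P-c["t"])@c["R"]
def ray(c,uv,h):
    d=np.c_[np.atleast_2d(uv),np.ones(len(np.atleast_2d(uv)))]@np.linalg.inv(c["K"]).T@c["R"]
    o=-c["R"].T@c["t"]; return o+d*((h-o[2])/d[:,2])[:,None]
def rect(P):
    (cx,cy),(w,h),a=cv2.minAreaRect(P[:,:2].astype(np.float32))
    if w<h: w,h,a=h,w,a+90
    return round(cx,1),round(cy,1),round(w,1),round(h,1),round((a+90)%180-90,2) # a: long axis dir vs world x, deg
E
python3 - <<'E'
from h import *
c=dict(np.load("top0.npz")); s=dict(np.load("scene0.npz"))
P=cloud(c); hsv=cv2.cvtColor(c["pixels"],cv2.COLOR_RGB2HSV)
print("bench z",np.median(P[215:235,240:280,2]))
for n,(x0,x1,y0,y1) in dict(fA=(160,232,215,245),fB=(215,290,252,285),tub=(275,365,160,235),lid=(375,475,200,285)).items():
    p=P[y0:y1,x0:x1]; q=hsv[y0:y1,x0:x1]
    m=(q[...,1]>110) if n[0]=='f' else (p[...,2]>(10 if n=='lid' else 60))
    k,l,st,_=cv2.connectedComponentsWithStats(m.astype(np.uint8)); m=l==1+st[1:,4].argmax()
    pts=p[m]; print(n,rect(pts),"z",np.percentile(pts[:,2],[1,25,50,75,99]).round(1))
    lo,hi={'f':(48,70),'t':(84,99),'l':(34,60)}[n[0]]
    t=pts[(pts[:,2]>lo)&(pts[:,2]<hi)]; print("   upper",len(t),rect(t),t[:,2].mean().round(1))
def crop(c,x0,x1,y0,y1,k): return cv2.resize(c["pixels"][y0:y1,x0:x1,::-1],None,fx=k,fy=k,interpolation=cv2.INTER_CUBIC)
a=np.hstack([crop(c,275,365,160,235,4),crop(s,285,375,170,245,4)])
b=np.hstack([crop(c,150,300,215,285,2.6),crop(s,210,300,160,230,2.6)])[:,:]
W=np.zeros((a.shape[0]+b.shape[0],720,3),np.uint8);W[:a.shape[0],:a.shape[1]]=a;W[a.shape[0]:,:b.shape[1]]=b
cv2.imwrite("pics/crop1.png",W)
E
```

```text
bench z -0.1328293972284531
fA (450.9, 193.4, 490.3, 80.6, 75.8) z [ 7.1 13.9 17.2 51.5 60.2]
   upper 242 (490.6, 349.0, 114.4, 20.2, -89.02) 54.3
fB (366.1, 117.8, 305.6, 40.1, 82.64) z [ 8.7 14.1 17.  52.5 61.1]
   upper 248 (374.9, 185.3, 113.3, 19.9, 82.51) 54.9
tub (496.2, -38.3, 281.5, 189.5, 11.81) z [62.9 71.1 75.1 89.7 98. ]
   upper 1107 (563.1, -24.4, 189.7, 140.4, -78.41) 91.1
lid (404.8, -229.1, 403.6, 155.0, -74.23) z [12.  17.1 19.2 21.3 45.1]
   upper 158 (431.6, -324.4, 83.6, 15.7, -74.26) 41.8
```

View pics/crop1.png

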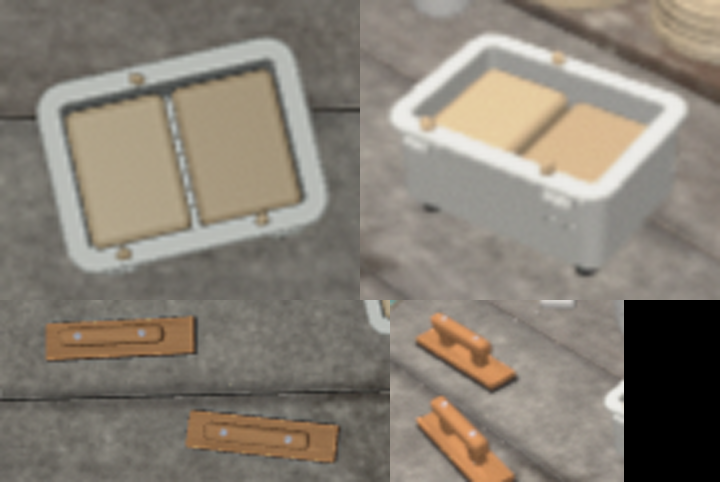

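Both float-like things are oak blocks: A at top px (196,230), y≈349; B at (251,267), y≈185. A is farthest to the robot's left (image left = +y), and the enlarged crop shows it is a real float with bar and posts, so A it is. The crumbs are on the rim at top px (306,223), (340,214) and (309,180).

```bash
cat >> h.py <<'E'
from scipy.spatial.transform import Rotation as Ro
def down(deg):  # tool pointing down, finger line (tool y) at deg from world x
    a=np.radians(deg); y=np.array([np.cos(a),np.sin(a),0]); z=np.array([0,0,-1.])
    return Ro.from_matrix(np.c_[np.cross(y,z),y,z]).as_rotvec()
TUB=np.array([563.1,-24.4]); TY=11.6
def tubw(x,y,yaw=TY):
    a=np.radians(yaw); return TUB+[x*np.cos(a)-y*np.sin(a),x*np.sin(a)+y*np.cos(a)]
E
cat > a.py <<'E'
from h import *; from rig import r
c=dict(np.load("top0.npz"))
a=np.radians(TY)
for w in ray(c,[[305.75,223.5],[340.5,214.5],[309.25,179.5]],95)[:,:2]-TUB: print("crumb tub",(w@[[np.cos(a),-np.sin(a)],[np.sin(a),np.cos(a)]]).round(1))
q0=r.get_state()["joint_pos"]
for d in(1,181):
    q=r.ik([490.6,349,120],down(d)); print(d,None if q is None else (q-q0).round(2))
for d in(11.6,191.6):
    q=r.ik([563,-24,130],down(d)); print(d,None if q is None else q.round(2))
E
python3 a.py
```

```text
crumb tub [-62.5  55.2]
crumb tub [-59.9 -45.8]
crumb tub [58.1 17.7]
1 [ 0.4   0.07  0.31  0.21 -0.18 -0.29 -0.44]
181 [ 0.85  0.14 -0.44  0.21  0.36 -0.19  2.2 ]
11.6 [-0.15  0.52  0.23  1.81 -0.15  0.83  0.35]
191.6 [-0.63  0.79  1.15  1.81 -0.82  1.1  -2.12]
```

```bash
python3 - <<'E'
from h import *; from rig import r
o=down(1)
r.move_gripper(0.6)
r.move_ptp([490.6,349,75],o); print(r.get_state()["time"])
r.move_l([490.6,349,26],v=60)
r.move_gripper(0.0,60)
s=r.get_state(); print(s["time"],s["opening"],s["position"],s["finger_force"])
r.move_l([490.6,349,150],v=150)
s=r.get_state(); print(s["time"],s["opening"],s["position"],s["finger_force"],s["force"])
p=tubw(0,0); r.move_ptp([*p,150],down(TY))
s=r.get_state(); print(s["time"],s["position"],s["force"])
c=r.camera("top"); np.savez("top1.npz",**c); P=cloud(c)[140:240,270:370].reshape(-1,3)
b=P[(P[:,2]>120)&(P[:,2]<148)]; print(rect(b),b[:,2].mean())
v=r.camera("scene"); np.savez("scene1.npz",**v); cv2.imwrite("pics/s1.png",cv2.resize(v["pixels"][120:270,230:430,::-1],None,fx=3.5,fy=3.5))
E
```

```text
1.9833
3.3333 0.22115495556414044 [491.10606465 349.15839548  26.53219887] 59.33186173439026
4.3083 0.22123613168731196 [489.90319576 348.60792084 148.92273468] 58.58733057975769 [ 0.55441665 -0.58061333 -1.98388246]
5.725 [563.24512878 -22.61628086 149.84431169] [ 0.63496034 -0.00793336 -2.62216423]
(562.3, -21.4, 171.9, 43.4, -78.44) 137.61137849703138
```

View pics/s1.png

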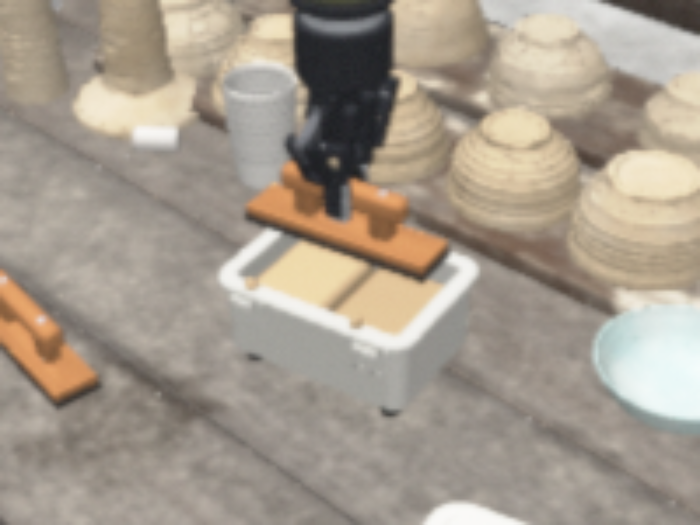

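The float hangs level over the tub's opening at crop px (340,220), with the crumbs still on the rims. Now lower it and wipe.

```bash
python3 - <<'E'
from h import *; from rig import r
def go(x,z,v,g=None):
    h=r.move_l([*(tubw(x,-1)),z],v=v,guard=g); s=r.get_state(); print(x,h,round(s["time"],2),s["position"].round(1),s["force"].round(1)); return s["position"][2]
go(0,126,60); f0=r.get_state()["force"][2]
z=go(0,112,18,3)
go(-45,z,50); go(-92,z,50)
go(-92,z+45,120); go(0,z+45,150); go(0,z+6,100)
z=go(0,112,18,3)
go(45,z,50); go(92,z,50)
go(92,z+45,120)
for n in("top","scene"):
    c=r.camera(n); np.savez(f"{n}2.npz",**c); 
    k=c["pixels"][140:265,250:400] if n=="top" else c["pixels"][140:265,265:415]
    cv2.imwrite(f"pics/w_{n}.png",cv2.resize(k[:,:,::-1],None,fx=2.6,fy=2.6,interpolation=cv2.INTER_CUBIC))
cv2.imwrite("pics/w.png",np.hstack([cv2.imread("pics/w_top.png"),cv2.imread("pics/w_scene.png")]))
E
```

```text
0 False 6.38 [563.1 -25.4 125.6] [ 0.1  0.1 -2.3]
0 True 6.91 [563.3 -25.4 116.9] [ 0.5 -0.3  1.4]
-45 False 7.94 [518.4 -34.7 116.6] [-2.8 -0.7  3.7]
-92 False 9.03 [473.1 -43.8 116.6] [-0.3 -0.1 -2. ]
-92 False 9.56 [473.1 -43.8 161.6] [-0.4  0.4 -2.7]
0 False 10.32 [562.1 -25.6 161.1] [ 1.1  0.5 -2.6]
0 False 10.87 [563.2 -25.6 123.1] [-0.2 -0.4 -2.1]
0 True 11.28 [563.7 -25.4 116.8] [2.3 0.8 2.1]
45 False 12.34 [607.9 -16.1 117. ] [-0.1  1.   1.2]
92 False 13.43 [653.3  -6.9 116.6] [ 0.2 -0.4 -1.6]
92 False 13.96 [653.2  -6.9 161.7] [-0.4 -0.3 -2.7]
```

View pics/w.png

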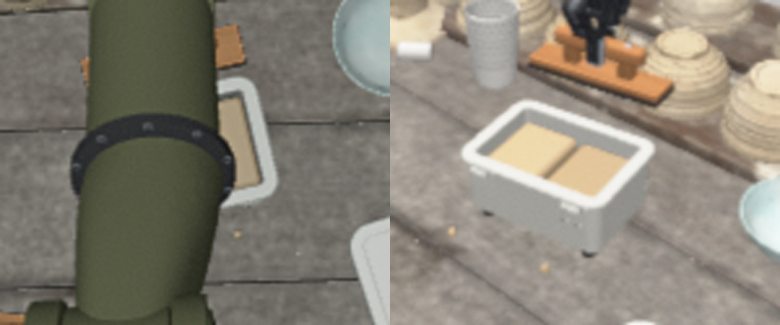

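Rim is clean; the two near crumbs lie on the bench at crop px (452,230) and (544,267). The third is out of sight behind the tub. Stand the float back and look again.

```bash
python3 - <<'E'
from h import *; from rig import r
o=down(1)
r.move_l([640,-6,190],v=200)
r.move_ptp([490.6,349,60],o)
print(r.move_l([490.6,349,32],v=100), r.move_l([490.6,349,22],v=15,guard=3),r.get_state()["position"])
r.move_gripper(0.6); r.move_l([490.6,349,100],v=150)
r.move_ptp([470,150,200],down(15)); print(r.get_state()["time"])
for n in("top","scene"):
    c=r.camera(n); np.savez(f"{n}3.npz",**c)
    k=c["pixels"][140:260,160:480] if n=="top" else c["pixels"][140:260,200:520]
    cv2.imwrite(f"pics/x_{n}.png",cv2.resize(k[:,:,::-1],None,fx=2.45,fy=2.45,interpolation=cv2.INTER_CUBIC))
cv2.imwrite("pics/x.png",np.vstack([cv2.imread("pics/x_top.png"),cv2.imread("pics/x_scene.png")]))
c=dict(np.load("top3.npz")); P=cloud(c)
for n,(x0,x1,y0,y1),lo,hi in(("float",(160,232,205,255),48,70),("tub",(275,365,160,235),84,99),("lid",(375,475,200,285),34,60),("lidtop",(375,475,200,285),12,25)):
    p=P[y0:y1,x0:x1].reshape(-1,3); t=p[(p[:,2]>lo)&(p[:,2]<hi)]; print(n,len(t),rect(t),t[:,2].mean().round(2))
E
```

```text
False True [490.86852092 349.19090488  26.49325902]
18.725
float 148 (490.2, 372.0, 65.2, 19.2, -88.36) 54.67
tub 1130 (563.0, -24.6, 190.1, 141.7, -77.9) 90.99
lid 155 (431.5, -324.1, 84.5, 15.8, -74.26) 42.11
lidtop 3304 (431.5, -324.0, 205.6, 154.9, -74.29) 18.96
```

View pics/x.png

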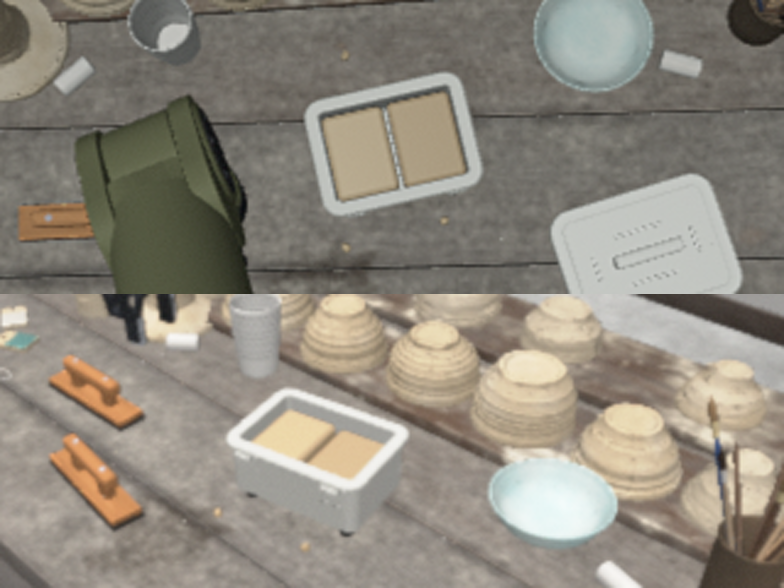

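All three crumbs lie on the bench (top crop px (346,247), (444,221), (345,55)), the rim is clean and the float stands at its old place. Next, the lid.

```bash
cat >> h.py <<'E'
def pca(p):
    "centre of min-area rect and long-axis angle from second moments"
    q=p[:,:2]; w,V=np.linalg.eigh(np.cov(q.T)); a=np.degrees(np.arctan2(V[1,1],V[0,1]))
    return rect(p),q.mean(0).round(2),round((a+180)%180-90,2)
E
python3 - <<'E'
from h import *; from rig import r
o=down(15.7)
r.move_ptp([431.5,-324.1,90],o)
T=[]
for i in range(4):
    P=cloud(r.camera("top"))[160:235,275:365].reshape(-1,3); t=P[(P[:,2]>84)&(P[:,2]<98)]; T.append(t); print(pca(t))
T=np.vstack(T); print("all",pca(T))
r.move_l([431.5,-324.1,30],v=100); print(r.move_l([431.5,-324.1,22.3],v=30,guard=4))
r.move_gripper(0,90)
s=r.get_state(); print(s["time"],s["opening"],s["position"],s["finger_force"],s["force"],Ro.from_rotvec(s["eef_rot"]).as_matrix()[:,1])
r.move_l([431.5,-324.1,120],v=120)
s=r.get_state(); print(s["time"],s["opening"],s["position"],s["finger_force"],s["force"])
P=cloud(r.camera("top"))[:,360:560].reshape(-1,3); t=P[(P[:,2]>100)&(P[:,2]<125)&(P[:,0]<560)&(P[:,1]>-450)]; print("lid",len(t),rect(t),t[:,2].mean())
E
```

```text
((561.9, -24.8, 190.0, 142.7, -78.62), array([561.9 , -24.67]), np.float64(11.5))
((561.9, -24.6, 190.0, 142.8, -78.64), array([561.94, -24.71]), np.float64(10.26))
((563.0, -24.4, 189.7, 142.6, -78.4), array([562.16, -25.08]), np.float64(11.32))
((563.0, -24.5, 189.8, 142.0, -78.27), array([562.11, -25.12]), np.float64(11.32))
all ((562.4, -24.7, 190.2, 144.0, -78.54), array([562.03, -24.9 ]), np.float64(11.1))
False
22.375 0.16557642528105784 [ 431.68881926 -324.21795023   22.73602347] 88.77236723899841 [-0.89459783  1.61119666  5.63968106] [9.62696907e-01 2.70581707e-01 4.51851558e-04]
23.3417 0.16288852940214402 [ 431.07090782 -323.65564933  119.24304813] 87.89774537086487 [ 0.42594507 -0.10927446 -3.50103819]
lid 1964 (429.1, -317.6, 193.8, 154.5, -74.32) 115.3593637830574
```

```bash
sed -i 's/^TUB=.*/TUB=np.array([562.8,-24.5]); TY=11.55/' h.py; python3 - <<'E'
from h import *; from rig import r
s=r.get_state(); 
r.move_l([480,-250,140],v=200)
r.move_ptp([*TUB,140],down(TY)); r.move_l([*TUB,128],v=60); r.hold(0.3)
s=r.get_state(); print(s["time"],s["position"],s["force"])
for n in("top","scene"):
    c=r.camera(n); np.savez(f"{n}4.npz",**c); P=cloud(c).reshape(-1,3)
    t=P[(abs(P[:,2]-124.5)<9)&(np.hypot(*(P[:,:2]-TUB).T)<140)]; print(n,len(t),pca(t),t[:,2].mean())
    a=np.radians(TY); q=(t[:,:2]-TUB)@[[np.cos(a),-np.sin(a)],[np.sin(a),np.cos(a)]]
    # edge positions (tub frame) along binned lines
    for ax in(0,1):
        o=q[:,1-ax]; b=np.round(o/12); 
        print(ax,[(int(k*12),q[b==k,ax].min().round(1),q[b==k,ax].max().round(1)) for k in np.unique(b)])
    # level: plane fit
    A=np.c_[q,np.ones(len(q))]; print("plane",np.linalg.lstsq(A,t[:,2],rcond=None)[0])
c0=dict(np.load("scene3.npz"));P=cloud(c0).reshape(-1,3);t=P[(abs(P[:,2]-91)<6)&(np.hypot(*(P[:,:2]-TUB).T)<130)];print("tub by scene",pca(t))
E
```

```text
25.5917 [562.9393977  -24.51325225 128.19913709] [ 0.41606118  0.31898957 -3.51113473]
top 1139 ((562.7, -25.1, 207.2, 152.6, -80.07), array([563.89, -64.42]), np.float64(-9.72)) 124.45348059337634
0 [(-108, np.float64(-51.5), np.float64(43.3)), (-96, np.float64(-72.1), np.float64(68.9)), (-84, np.float64(-77.1), np.float64(73.6)), (-72, np.float64(-78.2), np.float64(46.4)), (-60, np.float64(-77.6), np.float64(18.0)), (-48, np.float64(-77.8), np.float64(-3.3)), (-36, np.float64(-77.2), np.float64(-36.5)), (-24, np.float64(-77.3), np.float64(-72.2)), (60, np.float64(73.9), np.float64(77.9)), (72, np.float64(34.2), np.float64(76.4)), (84, np.float64(3.2), np.float64(74.4)), (96, np.float64(-21.5), np.float64(69.2)), (108, np.float64(13.7), np.float64(13.7))]
1 [(-84, np.float64(-70.5), np.float64(-70.5)), (-72, np.float64(-95.3), np.float64(-28.0)), (-60, np.float64(-101.5), np.float64(-33.7)), (-48, np.float64(-102.8), np.float64(-36.4)), (-36, np.float64(-102.4), np.float64(-39.4)), (-24, np.float64(-103.0), np.float64(101.1)), (-12, np.float64(-102.8), np.float64(101.9)), (0, np.flo
[... 1375 characters left out ...]
oat64(96.1)), (-60, np.float64(-102.0), np.float64(101.3)), (-48, np.float64(-102.0), np.float64(99.1)), (-36, np.float64(-102.5), np.float64(101.4)), (-24, np.float64(-103.1), np.float64(100.0)), (-12, np.float64(-103.1), np.float64(101.2)), (0, np.float64(-102.7), np.float64(103.1)), (12, np.float64(-102.4), np.float64(100.8)), (24, np.float64(-102.8), np.float64(101.4)), (36, np.float64(-102.7), np.float64(99.5)), (48, np.float64(-102.2), np.float64(100.4)), (60, np.float64(-100.1), np.float64(99.5)), (72, np.float64(-91.8), np.float64(20.1))]
plane [6.44025227e-03 4.45269048e-03 1.23464370e+02]
tub by scene ((561.2, -24.7, 190.7, 142.6, -78.51), array([555.38, -32.19]), np.float64(9.66))
```

```bash
python3 - <<'E'
from h import *; from rig import r
p=tubw(0,0.3); r.move_l([*p,118],v=60)
h=r.move_l([*p,101],v=15,guard=5); s=r.get_state(); print(h,s["time"],s["position"],s["force"],s["wrist_torque"])
E
```

```text
True 26.9333 [563.33691382 -24.11809738 103.03697051] [-0.04826653  0.22962297  2.24046878] [ 0.01475851 -0.22551749  0.01123922]
```

The lid passed over the rim (TCP z 103 is about origin 64–66 above the tub's). Release it and press each corner.

```bash
cat > press.py <<'E'
from h import *; from rig import r
def press(x,y,g,zlo=78):
    p=tubw(x,y); r.move_l([*p,114],v=120); r.move_l([*p,106],v=60)
    h=r.move_l([*p,zlo],v=14,guard=g); s=r.get_state()
    print((x,y),h,round(s["time"],2),s["position"][2].round(2),s["force"].round(1))
    r.move_l([*p,114],v=100)
def heights(n):
    c=r.camera("top"); P=cloud(c).reshape(-1,3); a=np.radians(TY)
    q=(P[:,:2]-TUB)@[[np.cos(a),-np.sin(a)],[np.sin(a),np.cos(a)]]
    print("heights",[(x,y,P[(np.hypot(q[:,0]-x,q[:,1]-y)<9)&(abs(P[:,2]-97)<12),2].mean().round(2)) for x in(-64,64) for y in(62,-62)])
    np.savez(n,**c)
E
python3 - <<'E'
from press import *
p=r.get_state()["position"]
r.move_gripper(0.4); r.move_l([p[0],p[1],150],v=100); r.move_gripper(0.0,20)
r.move_ptp([*tubw(-64,62),120],down(TY))
press(-64,62,20)
E
```

```text
(-64, 62) True 30.62 88.11 [-4.   0.2 18.3]
```

```bash
python3 - <<'E'
from press import *
press(-64,-62,20); press(64,-62,20); press(64,62,20)
r.move_l([*tubw(64,62),150],v=200)
r.move_ptp([480,150,220],down(15)); r.hold(.2); print(r.get_state()["time"]); heights("top5.npz")
c=r.camera("scene"); t=c["pixels"]; np.savez("scene5.npz",**c)
E
```

```text
(-64, -62) True 33.83 87.83 [-4.1  0.3 18.8]
(64, -62) True 37.12 88.08 [-4.4  0.2 17. ]
(64, 62) True 40.36 88.2 [-4.1  0.5 16.9]
42.0583
heights [(-64, 62, np.float64(92.9)), (-64, -62, np.float64(93.29)), (64, 62, np.float64(92.58)), (64, -62, np.float64(93.06))]
```

```bash
python3 - <<'E'
from h import *
c=dict(np.load("top5.npz")); s=dict(np.load("scene5.npz")); P=cloud(c).reshape(-1,3)
t=P[(abs(P[:,2]-92)<7)&(np.hypot(*(P[:,:2]-TUB).T)<140)]; print(rect(t))
f=lambda c:cv2.resize(c["pixels"][140:260,170:490,::-1],None,fx=2.45,fy=2.45)
cv2.imwrite("pics/end.png",np.vstack([f(c),f(s)]))
E
```

```text
(563.4, -24.8, 204.9, 156.4, -78.55)
```

View pics/end.png

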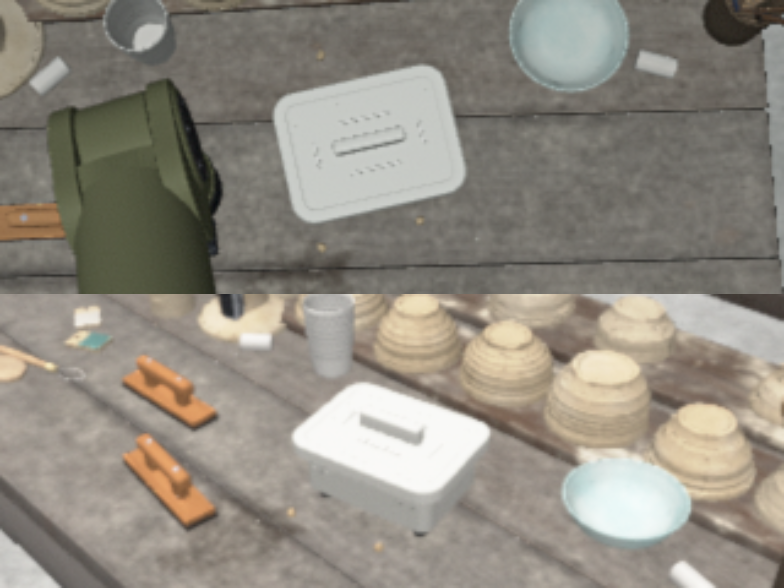

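The lid sits level and centred on the tub (top crop px (370,143)). The crumbs lie on the bench at (320,55), (321,247) and (420,220), the float is standing, and nothing else has moved.

```bash
python3 -c "
from rig import r
print(r.finish_job())"
```

```text
the job is handed in; nothing more can be done
None
```

The job is handed in (no verdict came back): at about 42 s the cameras showed all three crumbs on the bench, the float standing on its rubber face, and the lid centred within about 1 mm with all four corners measuring fully home, each pressed to about 20 N.

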